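# Hand-proximity test of two antenna samples, then store the reading

## Task

Do the hand-proximity test on two antenna samples: with the fingertips, point down at the middle of the copper triangle on the large antenna board in front of the robot (not those laid out behind it) from about two centimetres above it and hold still there for two seconds, then do the same from about two centimetres above the middle of the open top of the four-sided antenna tower. Then press the button on the small metal trigger box fully down to store the reading, and let it come up again. Do not touch or shift the two antennas, pick nothing up, and leave the other boards, the spool and the attenuator where they are.

Things in the scene. Friction and masses are not known exactly. Their poses are not given: they have to be found in the camera images.
- tri_board: the large antenna board with a copper TRIANGLE: a loose thin board lying flat, 146 x 121 mm and 4 mm thick, with a small brass connector (up to 8 mm high) at the middle of one short edge, towards the base of the triangle. Origin at the underside centre of board and connector together; x runs along the long side away from the connector, z up. It can lie in any of three places, to the robot's left or right. Not to be touched or moved.
- triangle_mid (a point): the middle of the copper triangle (95 mm wide, 92 mm tall), 13 mm from the board origin towards the connector, on the top face of that board (4 mm above the bench); z up. Here to point: within 20 mm sideways of it, fingertips about 20 mm above it
- tower: the antenna tower: four upright green-brown boards between four white corner posts on a white base plate, open at the top, 69 x 64 mm at the base, 80 mm high, loose and light (90 g), the tallest of these things. Origin at the centre of its underside, z up. Not to be touched or moved.
- tower_mouth (a point): the middle of the tower's open top, level with the tops of its posts (80 mm above the bench); the posts' outer edges form a square of 54 mm; z up. Here to point: within 20 mm sideways of it, fingertips about 20 mm above it
- trigger_box: a small plain aluminium case fixed to the bench, 70 x 70 mm, 30 mm high, with a brass connector on its +x side and the push button on its lid. Origin at the centre of its underside. It and the tower can change places.
- store_button_top (a point): the centre of the top of the button's black round cap (26 mm across), 52 mm above the bench while up, which moves with the cap; pressed straight down
- store_button (a joint): how far the button is pressed: 0 = up, 0.006 m = fully down, which takes about 4 N; a spring brings it back up
- patch_board: bystander: a loose board 134 x 110 x 4 mm with a four-sided copper patch with a fine slot. Origin as on the triangle board
- plain_board: bystander: a loose board 146 x 124 x 4 mm with a large four-sided copper patch, much like the other. Origin as on the triangle board
- spool: bystander: a solder spool, 54 mm across, 40 mm high, standing on its flange. Origin at the centre of its underside
- attenuator: bystander: a black finned coaxial attenuator lying on the bench, 58 mm long, 20 mm high. Origin at the centre of its underside
Mind the look-alikes: they are no part of the job. What is shaped like the trigger_box but turquoise is not meant.

How it is judged:
On the way, in this order (a step that is already met when the one before it is completed fails the run):
1. the fingertips dwell just above the middle of the copper triangle (horizontal distance between the grasp point and triangle_mid below 0.025 m and z of the grasp point in the frame of triangle_mid between 0.022 and 0.07 m), for 1.5 s.
2. then they dwell just above the middle of the tower's open top (horizontal distance between the grasp point and tower_mouth below 0.025 m and z of the grasp point in the frame of tower_mouth between 0.022 and 0.07 m), for 1.5 s.
3. then the button is pressed fully down (value of joint store_button above 0.0045 m), for 0.05 s.
At the end, for the whole second after the job is handed in: Each antenna was pointed at in turn for 1.5 s (grasp point, 19 mm behind the tips, within 25 mm sideways, 22 to 70 mm above); then the button went down 4.5 mm and is up again (under 1.5 mm); antennas at rest within 5 mm of their start, bystanders within 10 mm (value of joint store_button below 0.0015 m and distance of each of tri_board, tower from where it was at the start of the episode below 0.005 m and linear speed of each of tri_board, tower below 0.02 m/s and distance of each of patch_board, plain_board, spool, attenuator from where it was at the start of the episode below 0.01 m); the robot touches nothing.
It fails at once if the triangle board is touched (contact force between any of the fingers, the arm and tri_board above 0.3 N).
It fails at once if the tower is touched (contact force between any of the fingers, the arm and tower above 0.3 N).
It fails at once if an antenna is shifted or lifted (distance of any of tri_board, tower from where it was at the start of the episode above 0.005 m).
It fails at once if a bystander is shifted, lifted or carried (distance of any of patch_board, plain_board, spool, attenuator from where it was at the start of the episode above 0.01 m).
It also fails if it takes over 56 s, if anything falls off the work surface, if the arm or the gripper's body presses on something with over 40 N, if the wrist force passes 120 N, or if a joint passes its speed limit or range.

## Robot

A 6-joint arm with a two-finger parallel gripper is mounted at the origin on the work surface; the furniture and walls round the work are solid. World frame = base frame: x ahead of the robot, y to its left, z up, the work surface at z = 0. Lengths are in m, angles in rad, forces in N, time in s.
With the tool pointing down it reaches from about 0.4 to 0.925 m from the base axis. Payload 12.5 kg.
Tool frame: the origin (TCP) lies on the centre line of the jaws, within the pads' length; the fingertips stand 17 mm ahead of it and the grasp point (between the pads) lies 2 mm behind it (robot.finger_overhang is the distance from the TCP to the fingertips, in m); x points along the fingers, y is the direction in which the jaws open and shut, and the axes are right-handed (so a half turn about x gives the same grasp; the last joint's range is limited). The gripper opens to 95 mm and grips with 3 to 60 N. Pads are 20 mm wide; open, the fingers measure 119 mm over their backs; the gripper's body (75 mm by 180 mm) begins 59 mm behind the grasp point.
Start: joints at [-1.386, 0.491, 1.559, -0, 1.092, -0.106], TCP at [0.179, -0.599, 0.232] pointing down, gripper open.
Joint ranges: [-3.1, 3.1], [-0.84, 2.19], [0.05, 2.79], [-1.13, 4.28], [0.06, 2.93], [-2.69, 2.69]. Speed limits (rad/s): [2.22, 2.22, 2.79, 3.14, 3.14, 3.14].

## Interface

Orientations are given as [roll, pitch, yaw] about the fixed x, y, z axes, in that order (R = Rz(yaw) Ry(pitch) Rx(roll)).
In Python, from bench import sensors, viewer, workorder, robot gives the robot as it stands.
- The arm moves only by the tool send_rows, never from a script. Its argument "series" is a list of rows, each a list of 7 numbers: the finger opening in cm, from 0 to 9.51, then the shift along the tool's x, y, z in cm, then the turn, a rotation vector about the tool's x, y, z in rad. A call has 1 to 8 rows; each row is the pose to reach, as a shift and turn from the pose measured when the call began, along the tool's axes at that moment; what a row does not reach only later rows make up. A row lasts 1/10 s, in which the tool goes at most 50 mm and 8.59 degrees, less where a joint would pass 70% of its speed; a pose out of reach is approached as far as the arm can. A call with a gripper value outside its range is refused whole. The fingers move at their own pace and stop on an object; "force" is the grip in N (left out, the last holds). Time passes only in rows, so rows that repeat a pose let the fingers close. It gives the time, the measured TCP pose, the force and the opening at its end, in the units of the state.
- sensors.sense(): the state, without advancing time (a new reading comes with each control period).
- viewer.read_camera(name): name is "side" or "top" or "wrist"; returns (picture, depth): 420x560x3 uint8, red, green, blue; 420x560 float32, m along the optical axis (not along the pixel's ray), 0 where there is no reading.
- viewer.camera_model(name): a dict with "camera_matrix" (3x3 intrinsics, pixels), "view" (4x4, takes a point from world to camera coordinates). Camera axes: x right, y down, z forward; pixel columns grow to the right and rows downward; lengths in m; the calibration is good to about 2 mm. The wrist camera is an equidistant fisheye: a pixel r from the principal point sees the ray r / f radians off the axis. A picture is of the moment at which its call begins: read the wrist's pose just before it. camera_model takes no time and is no camera call; for the wrist camera it gives the pose at the moment of the call.
- workorder.close_job(): hands the job in, once; it reports no verdict.
The state is a dict: "time": time; "q": joint angles; "dq": joint speeds; "tau": joint torques, N m; "eef_pos": TCP position; "tcp_rot": TCP orientation; "force": force on the tool from outside, world axes, zero at the start; "ft_torque": the same for the moment, N m; "gripper_width": opening from 0.0 (shut) to 1.0 (fully open).
Only numpy, scipy, OpenCV 4.12 (cv2) and the standard library are available. Lean on these libraries where they do the work, as an engineer would, in place of code of your own. Each camera call takes 0.05 s, during which the arm holds its last target. There are 200 camera calls.

## Working session

There is one attempt and no reset: what is moved stays moved. The work goes in short steps, Python scripts to look and compute and a tool call to move; the robot and the scene stay as the last step left them, time stands still between calls to the robot, and variables do not carry over. Pictures are saved under pics/ and viewed, about 8 in all and at most 12, crops included, and the job is handed in when it is done.

Besides the shell and the picture viewer there is one more tool, called after "Emit:" by a JSON object that holds its "api" and its "payload", one argument or row to a line. send_rows: Moves the arm, as the interface text tells. Its arguments: {"type":"object","properties":{"series":{"type":"array","items":{"type":"array","items":{"type":"number"}}},"force":{"type":"number"}},"required":["series"]}

```bash
mkdir -p pics
cat > h.py <<'E'
import numpy as np, cv2
from bench import sensors, viewer, workorder, robot
def world(name,u,v,d,m=None):
    m=m or viewer.camera_model(name); K=np.array(m["camera_matrix"]); V=np.array(m["view"])
    p=np.array([(u-K[0,2])/K[0,0]*d,(v-K[1,2])/K[1,1]*d,d,1]); return (np.linalg.inv(V)@p)[:3]
def onplane(name,u,v,z):
    m=viewer.camera_model(name); a=world(name,u,v,.1,m); b=world(name,u,v,1,m)
    return a+(b-a)*(z-a[2])/(b[2]-a[2])
E
python3 - <<'E'
from h import *
for n in("top","side"):
    p,d=viewer.read_camera(n); cv2.imwrite(f"pics/{n}1.png",p[:,:,::-1]); np.save(n+"d.npy",d)
    print(n,np.round(viewer.camera_model(n)["view"],3).tolist())
s=sensors.sense();print(s)
E
```

```text
top [[0.001, -1.0, 0.001, 0.053], [-0.992, -0.001, -0.129, 0.475], [0.129, -0.001, -0.992, 1.753], [0.0, 0.0, 0.0, 1.0]]
side [[-0.915, -0.404, -0.018, 0.439], [-0.167, 0.417, -0.894, 0.151], [0.368, -0.814, -0.448, 1.312], [0.0, 0.0, 0.0, 1.0]]
{'time': 0.1, 'q': array([-1.38559918e+00,  4.91539880e-01,  1.55940006e+00,  9.45502939e-06,
        1.09168167e+00, -1.05598053e-01]), 'dq': array([-9.37376716e-04, -2.55234579e-03, -1.66095539e-03, -4.70865210e-05,
       -2.77020763e-05,  6.75673199e-04]), 'tau': array([ 2.50363060e-03, -6.13624549e+01, -2.58605897e+01,  6.94141374e-02,
        4.70198644e-02, -5.06965682e-05]), 'eef_pos': array([ 0.1791848 , -0.59855767,  0.23109097]), 'tcp_rot': array([-1.68454416,  1.56976734,  1.74783933]), 'force': array([-0.51134892,  0.53246248,  0.01455416]), 'ft_torque': array([-0.01377669,  0.01073183,  0.02021453]), 'gripper_width': 1.0014756524781023}
```

View pics/top1.png

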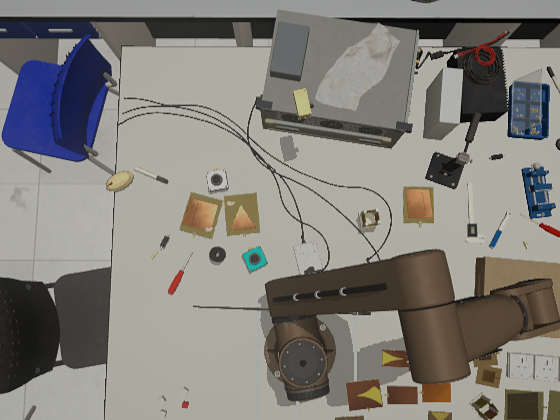

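View pics/side1.png

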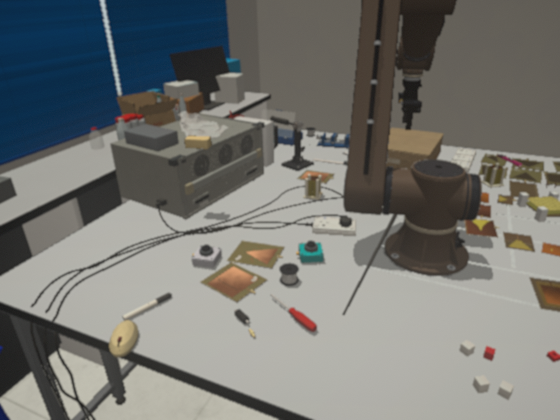

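Top view: the candidates for the triangle board are (242,214) in front, and (395,358) and (365,395) behind the robot, so I choose the front one. For the trigger box they are the silver box (217,180), the turquoise decoy (254,259) and a white socket strip (305,258), so I choose the silver one. For the tower they are (369,219) and another at (483,405) behind, so I choose the front one. I'll check these in a close crop.

Run:
```python
from h import *
p=cv2.imread("pics/top1.png"); 
a=cv2.resize(p[160:280,170:290],None,fx=5,fy=5,interpolation=cv2.INTER_CUBIC)
b=cv2.resize(p[195:245,350:390],None,fx=5,fy=5,interpolation=cv2.INTER_CUBIC)
c=np.zeros((600,800,3),np.uint8); c[:,:600]=a; c[:250,600:]=b
cv2.imwrite("pics/c1.png",c)
d=np.load("topd.npy")
for u,v in[(242,214),(217,180),(369,219),(362,212)]: print(u,v,d[v,u],world("top",u,v,d[v,u]).round(3))
```

```text
242 214 1.8058779 [0.477 0.206 0.009]
217 180 1.7798271 [0.594 0.293 0.05 ]
369 219 1.8068367 [ 0.46  -0.251  0.006]
362 212 1.7649896 [ 0.479 -0.219  0.051]
```

View pics/c1.png

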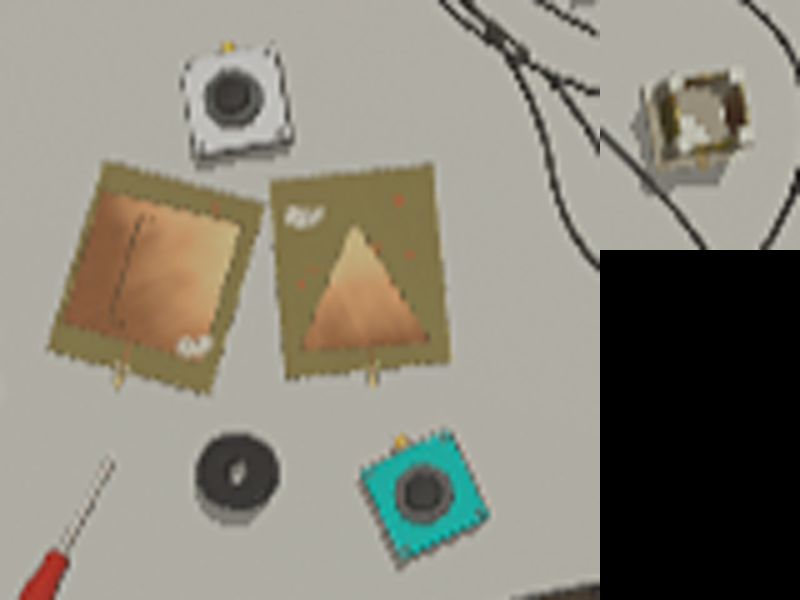

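The crop confirms the choices: triangle middle at crop (361,288), silver trigger box with its button at (234,97), tower mouth at (707,113). Next I compute positions and tool axes.

```bash
cat >> h.py <<'E'
from scipy.spatial.transform import Rotation as Ro
def delta(*pts):
    s=sensors.sense(); R=Ro.from_euler("xyz",s["tcp_rot"]).as_matrix()
    print("t",s["time"],"tcp",s["eef_pos"].round(4),"F",s["force"].round(2),"w",round(s["gripper_width"],2)); print(R.round(2).tolist())
    for p in pts: print(p,"tool cm",(100*R.T@(np.array(p)-s["eef_pos"])).round(2))
E
python3 - <<'E'
from h import *
for n,u,v,z in[("tri",170+361/5,160+288/5,.004),("but",170+234/5,160+97/5,.052),("tow",350+107/5,195+113/5,.08),
 ("a1",170+355/5,160+228/5,.004),("b1",170+303/5,160+348/5,.004),("b2",170+428/5,160+340/5,.004)]: print(n,onplane("top",u,v,z).round(4))
delta((.5,-.35,.231),(.55,0,.231))
E
```

```text
tri [0.4649 0.2059 0.004 ]
but [0.5954 0.2936 0.052 ]
tow [ 0.4559 -0.247   0.08  ]
a1 [0.5087 0.2108 0.004 ]
b1 [0.4214 0.2472 0.004 ]
b2 [0.4272 0.1573 0.004 ]
t 0.1 tcp [ 0.1792 -0.5986  0.2311] F [-0.51  0.53  0.01] w 1.0
[[-0.0, 0.29, -0.96], [0.0, -0.96, -0.29], [-1.0, -0.0, -0.0]]
(0.5, -0.35, 0.231) tool cm [ 3.000e-02 -1.461e+01 -3.786e+01]
(0.55, 0, 0.231) tool cm [  0.06 -46.71 -52.69]
```

Emit:
{"api": "send_rows", "payload": {
  "series": [
    [0,0,-1.5,-4],
    [0,0,-3,-8],
    [0,0,-5,-13],
    [0,0,-7,-18],
    [0,0,-9,-23],
    [0,0,-11,-28],
    [0,0,-13,-33],
    [0,0,-14.6,-37.8]
  ]
}}

```text
invalid input
```

Emit:
{"api": "send_rows", "payload": {
  "series": [
    [0,0,-1.5,-4,0,0,0],
    [0,0,-3,-8,0,0,0],
    [0,0,-5,-13,0,0,0],
    [0,0,-7,-18,0,0,0],
    [0,0,-9,-23,0,0,0],
    [0,0,-11,-28,0,0,0],
    [0,0,-13,-33,0,0,0],
    [0,0,-14.6,-37.8,0,0,0]
  ]
}}

```text
time: 0.9
eef_pos: [0.4847, -0.3603, 0.2312]
tcp_rot: [-1.452, 1.569, 1.981]
force: [0.4, -0.2, 0.5]
gripper_width: 0.38
```

```bash
python3 -c "
from h import *
delta((.55,0,.231),(.465,.206,.15),(.465,.206,.045))"
```

```text
t 0.9 tcp [ 0.4847 -0.3603  0.2312] F [ 0.41 -0.15  0.49] w 0.38
[[-0.0, 0.29, -0.96], [0.0, -0.96, -0.29], [-1.0, -0.0, 0.0]]
(0.55, 0, 0.231) tool cm [  0.06 -32.64 -16.59]
(0.465, 0.206, 0.15) tool cm [  8.19 -54.8  -14.35]
(0.465, 0.206, 0.045) tool cm [ 18.69 -54.79 -14.35]
```

Emit:
{"api": "send_rows", "payload": {
  "series": [
    [0,0,-4,-2,0,0,0],
    [0,0,-8,-4,0,0,0],
    [0,0,-12,-6,0,0,0],
    [0,0,-16.5,-8.3,0,0,0],
    [0,0,-21,-10.5,0,0,0],
    [0,0,-25,-12.5,0,0,0],
    [0,0,-29,-14.5,0,0,0],
    [0,0,-32.6,-16.6,0,0,0]
  ]
}}

```text
time: 1.7
eef_pos: [0.55, 0.0017, 0.2315]
tcp_rot: [-1.264, 1.569, 2.169]
force: [1.3, -0.8, 0.2]
gripper_width: 0.002
```

```bash
python3 -c "
from h import *
delta((.465,.206,.15),(.465,.206,.045))"
```

```text
t 1.7 tcp [0.55   0.0017 0.2315] F [ 1.26 -0.78  0.21] w 0.0
[[-0.0, 0.29, -0.96], [0.0, -0.96, -0.29], [-1.0, -0.0, 0.0]]
(0.465, 0.206, 0.15) tool cm [  8.19 -22.     2.28]
(0.465, 0.206, 0.045) tool cm [ 18.69 -21.98   2.27]
```

Go to about 10 cm above the triangle, then take a look with the wrist and top cameras.

Emit:
{"api": "send_rows", "payload": {
  "series": [
    [0,0,-4,0.4,0,0,0],
    [0,1,-8,0.8,0,0,0],
    [0,3,-12,1.2,0,0,0],
    [0,5,-16,1.6,0,0,0],
    [0,7,-20,2,0,0,0],
    [0,8.2,-22,2.3,0,0,0],
    [0,8.2,-22,2.3,0,0,0],
    [0,8.2,-22,2.3,0,0,0]
  ]
}}

```text
time: 2.5
eef_pos: [0.4649, 0.2059, 0.1499]
tcp_rot: [-1.015, 1.569, 2.419]
force: [-0.2, -0.1, -0.6]
gripper_width: 0.003
```

Run:
```python
from h import *
delta((.465,.206,.045))
p,_=viewer.read_camera("wrist"); m=viewer.camera_model("wrist")
K=np.array(m["camera_matrix"]);V=np.array(m["view"])
q=p[:,:,::-1].copy()
c=(V@np.array([.465,.206,.004,1]))[:3]; th=np.arctan2(np.hypot(c[0],c[1]),c[2]);r=c[:2]/np.hypot(c[0],c[1])*th
u=K[0,0]*r[0]+K[0,2];v=K[1,1]*r[1]+K[1,2];print(u,v)
cv2.drawMarker(q,(int(u),int(v)),(255,0,255),0,12,1)
cv2.imwrite("pics/w1.png",q)
```

```text
t 2.5 tcp [0.4649 0.2059 0.1499] F [-0.16 -0.1  -0.57] w 0.0
[[-0.0, 0.29, -0.96], [0.0, -0.96, -0.29], [-1.0, -0.0, 0.0]]
(0.465, 0.206, 0.045) tool cm [ 1.049e+01  1.000e-02 -2.000e-02]
282.7853959507419 204.83163606534225
```

View pics/w1.png

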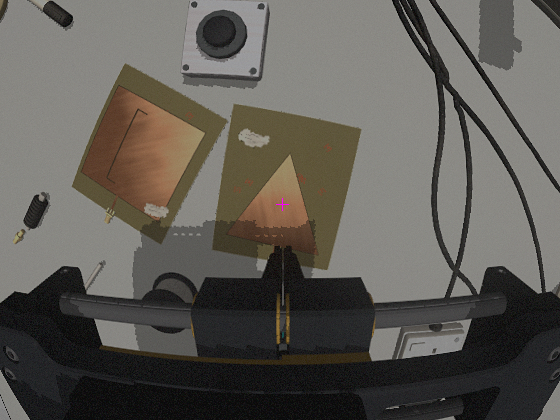

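The marker sits at (283,205), in the middle of the copper triangle (apex (290,155), base middle about (275,243)). Descend and dwell.

Emit:
{"api": "send_rows", "payload": {
  "series": [
    [0,2,0,0,0,0,0],
    [0,4.5,0,0,0,0,0],
    [0,7,0,0,0,0,0],
    [0,9,0,0,0,0,0],
    [0,10,0,0,0,0,0],
    [0,10.5,0,0,0,0,0],
    [0,10.5,0,0,0,0,0],
    [0,10.5,0,0,0,0,0]
  ]
}}

```text
time: 3.35
eef_pos: [0.4658, 0.2056, 0.046]
tcp_rot: [-2.291, 1.569, 1.141]
force: [-0.1, 0.1, -0.5]
gripper_width: 0.002
```

Emit:
{"api": "send_rows", "payload": {
  "series": [
    [0,0,0,0,0,0,0],
    [0,0,0,0,0,0,0],
    [0,0,0,0,0,0,0],
    [0,0,0,0,0,0,0],
    [0,0,0,0,0,0,0],
    [0,0,0,0,0,0,0],
    [0,0,0,0,0,0,0],
    [0,0,0,0,0,0,0]
  ]
}}

```text
time: 4.15
eef_pos: [0.4658, 0.2056, 0.046]
tcp_rot: [-2.264, 1.569, 1.168]
force: [1.1, -1.2, 0.2]
gripper_width: 0.001
```

Emit:
{"api": "send_rows", "payload": {
  "series": [
    [0,0,0,0,0,0,0],
    [0,0,0,0,0,0,0],
    [0,0,0,0,0,0,0],
    [0,0,0,0,0,0,0],
    [0,0,0,0,0,0,0],
    [0,0,0,0,0,0,0],
    [0,0,0,0,0,0,0],
    [0,0,0,0,0,0,0]
  ]
}}

```text
time: 4.95
eef_pos: [0.4657, 0.2056, 0.046]
tcp_rot: [-2.224, 1.569, 1.209]
force: [0.1, 0.1, 0.3]
gripper_width: 0.004
```

Emit:
{"api": "send_rows", "payload": {
  "series": [
    [0,0,0,0,0,0,0],
    [0,0,0,0,0,0,0],
    [0,0,0,0,0,0,0],
    [0,0,0,0,0,0,0],
    [0,0,0,0,0,0,0],
    [0,0,0,0,0,0,0],
    [0,0,0,0,0,0,0],
    [0,0,0,0,0,0,0]
  ]
}}

```text
time: 5.75
eef_pos: [0.4658, 0.2056, 0.046]
tcp_rot: [-2.277, 1.569, 1.156]
force: [0.7, -0.4, 0.4]
gripper_width: 0.0
```

Emit:
{"api": "send_rows", "payload": {
  "series": [
    [0,-3,0,0,0,0,0],
    [0,-7,0,0,0,0,0],
    [0,-11,0,0,0,0,0],
    [0,-15,0,0,0,0,0],
    [0,-18,0,0,0,0,0],
    [0,-18.5,0,0,0,0,0],
    [0,-18.5,0,0,0,0,0]
  ]
}}

```text
time: 6.45
eef_pos: [0.4657, 0.2053, 0.2316]
tcp_rot: [-2.687, 1.568, 0.745]
force: [-0.8, 0.6, -0.3]
gripper_width: 0.006
```

```bash
python3 -c "
from h import *
delta((.55,0,.231),(.5,-.2,.231),(.456,-.247,.2))"
```

```text
t 6.45 tcp [0.4657 0.2053 0.2316] F [-0.82  0.62 -0.34] w 0.01
[[0.0, 0.29, -0.96], [0.0, -0.96, -0.29], [-1.0, -0.0, -0.0]]
(0.55, 0, 0.231) tool cm [ 0.03 22.09 -2.19]
(0.5, -0.2, 0.231) tool cm [-2.000e-02  3.981e+01  8.340e+00]
(0.456, -0.247, 0.2) tool cm [ 3.06 43.06 13.91]
```

Emit:
{"api": "send_rows", "payload": {
  "series": [
    [0,0,4,0.5,0,0,0],
    [0,0,8,1,0,0,0],
    [0,0,12,2,0,0,0],
    [0,0,16,3,0,0,0],
    [0,0,20,4,0,0,0],
    [0,0,24,5,0,0,0],
    [0,0,28,6,0,0,0],
    [0,0,32,7,0,0,0]
  ]
}}

```text
time: 7.25
eef_pos: [0.4897, -0.1229, 0.2292]
tcp_rot: [-1.785, 1.568, 1.647]
force: [0.9, 0.6, -0.8]
gripper_width: 0.003
```

```bash
python3 -c "
from h import *
delta((.456,-.247,.2),(.44,-.24,.231))"
```

```text
t 7.25 tcp [ 0.4897 -0.1229  0.2292] F [ 0.88  0.55 -0.78] w 0.0
[[-0.0, 0.29, -0.96], [0.0, -0.96, -0.29], [-1.0, -0.0, -0.0]]
(0.456, -0.247, 0.2) tool cm [ 2.88 10.93  6.79]
(0.44, -0.24, 0.231) tool cm [-0.21  9.79  8.12]
```

Emit:
{"api": "send_rows", "payload": {
  "series": [
    [0,0,3,2,0,0,0],
    [0,0,6,4,0,0,0],
    [0,1,9,5.5,0,0,0],
    [0,2,10.9,6.8,0,0,0],
    [0,2.9,10.9,6.8,0,0,0],
    [0,2.9,10.9,6.8,0,0,0],
    [0,2.9,10.9,6.8,0,0,0]
  ]
}}

```text
time: 7.95
eef_pos: [0.4558, -0.2458, 0.1992]
tcp_rot: [-1.513, 1.566, 1.92]
force: [-0.8, 0.7, 0.1]
gripper_width: 0.003
```

Run:
```python
from h import *
delta((.456,-.247,.121))
p,_=viewer.read_camera("wrist"); m=viewer.camera_model("wrist")
K=np.array(m["camera_matrix"]);V=np.array(m["view"])
q=p[:,:,::-1].copy()
c=(V@np.array([.456,-.247,.08,1]))[:3]; th=np.arctan2(np.hypot(c[0],c[1]),c[2]);r=c[:2]/np.hypot(c[0],c[1])*th
u=K[0,0]*r[0]+K[0,2];v=K[1,1]*r[1]+K[1,2];print(u,v)
cv2.drawMarker(q,(int(u),int(v)),(255,0,255),0,12,1)
t,d=viewer.read_camera("top"); t=t[:,:,::-1]
cv2.imwrite("pics/w2.png",np.hstack([q[60:360,130:430],cv2.resize(t[180:255,330:405],(300,300))]))
```

```text
t 7.95 tcp [ 0.4558 -0.2458  0.1992] F [-0.84  0.65  0.13] w 0.0
[[-0.0, 0.29, -0.96], [0.0, -0.96, -0.29], [-1.0, -0.0, 0.0]]
(0.456, -0.247, 0.121) tool cm [7.82 0.16 0.01]
285.0253111476733 213.05387860323617
```

View pics/w2.png

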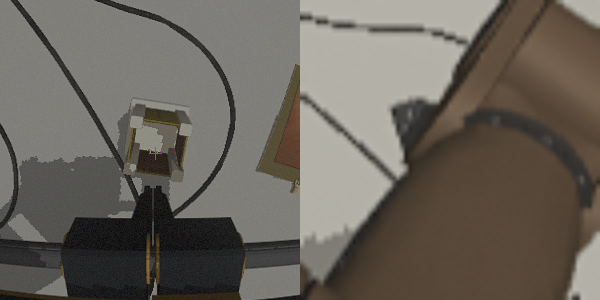

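Left: the tower lies under the fingers with the marker at about (155,153), apparently slightly towards the near side. Right: the arm hides the top view. I'll enlarge the wrist crop.

Run:
```python
import cv2
q=cv2.imread("pics/w2.png")[85:205,95:215]
cv2.imwrite("pics/w3.png",cv2.resize(q,None,fx=5,fy=5,interpolation=cv2.INTER_CUBIC))
```

```text
(no output)
```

View pics/w3.png

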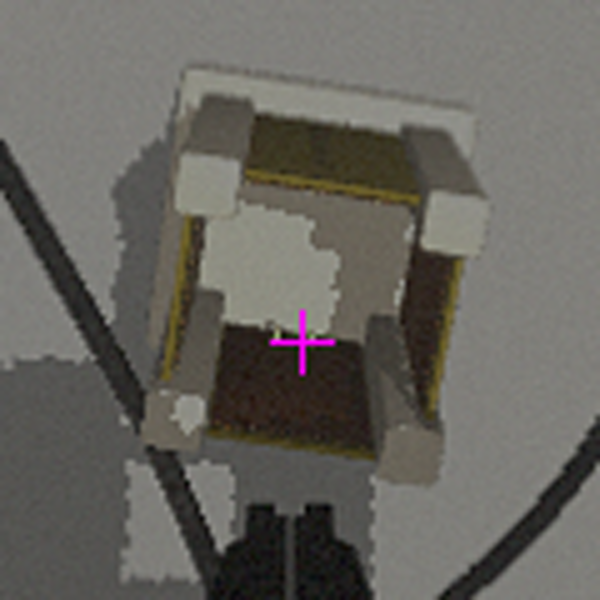

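Post tops are at (208,183), (453,222), (410,455) and (172,418), so the mouth centre is (311,320), only about 4 mm beyond the marker. Correct by 4 mm, descend and dwell.

Emit:
{"api": "send_rows", "payload": {
  "series": [
    [0,1,0.2,-0.2,0,0,0],
    [0,3,0.2,-0.4,0,0,0],
    [0,5,0.2,-0.4,0,0,0],
    [0,6.5,0.2,-0.4,0,0,0],
    [0,7.3,0.2,-0.4,0,0,0],
    [0,7.8,0.2,-0.4,0,0,0],
    [0,7.8,0.2,-0.4,0,0,0],
    [0,7.8,0.2,-0.4,0,0,0]
  ]
}}

```text
time: 8.85
eef_pos: [0.4608, -0.2464, 0.1224]
tcp_rot: [-2.008, 1.568, 1.425]
force: [-0.7, -0.4, 0.8]
gripper_width: 0.004
```

Emit:
{"api": "send_rows", "payload": {
  "series": [
    [0,0,0,0,0,0,0],
    [0,0,0,0,0,0,0],
    [0,0,0,0,0,0,0],
    [0,0,0,0,0,0,0],
    [0,0,0,0,0,0,0],
    [0,0,0,0,0,0,0],
    [0,0,0,0,0,0,0],
    [0,0,0,0,0,0,0]
  ]
}}

```text
time: 9.65
eef_pos: [0.4608, -0.2464, 0.1224]
tcp_rot: [-1.999, 1.568, 1.435]
force: [0.1, -0.8, -0.6]
gripper_width: 0.003
```

Emit:
{"api": "send_rows", "payload": {
  "series": [
    [0,0,0,0,0,0,0],
    [0,0,0,0,0,0,0],
    [0,0,0,0,0,0,0],
    [0,0,0,0,0,0,0],
    [0,0,0,0,0,0,0],
    [0,0,0,0,0,0,0],
    [0,0,0,0,0,0,0],
    [0,0,0,0,0,0,0]
  ]
}}

```text
time: 10.45
eef_pos: [0.4608, -0.2464, 0.1224]
tcp_rot: [-2.002, 1.568, 1.431]
force: [0.5, 0.4, -0.2]
gripper_width: 0.004
```

Emit:
{"api": "send_rows", "payload": {
  "series": [
    [0,0,0,0,0,0,0],
    [0,0,0,0,0,0,0],
    [0,0,0,0,0,0,0],
    [0,0,0,0,0,0,0],
    [0,0,0,0,0,0,0],
    [0,0,0,0,0,0,0],
    [0,0,0,0,0,0,0],
    [0,0,0,0,0,0,0]
  ]
}}

```text
time: 11.25
eef_pos: [0.4608, -0.2464, 0.1224]
tcp_rot: [-2.007, 1.568, 1.427]
force: [-0.1, -0.8, -0.0]
gripper_width: 0.005
```

Emit:
{"api": "send_rows", "payload": {
  "series": [
    [0,-3,0,0,0,0,0],
    [0,-6,0,0,0,0,0],
    [0,-9,0,0,0,0,0],
    [0,-11,0,0,0,0,0],
    [0,-11,0,0,0,0,0],
    [0,-11,0,0,0,0,0]
  ]
}}

```text
time: 11.85
eef_pos: [0.4606, -0.2466, 0.232]
tcp_rot: [-2.035, 1.568, 1.399]
force: [0.3, 0.7, -0.9]
gripper_width: 0.006
```

```bash
python3 -c "
from h import *
delta((.56,0,.231),(.595,.294,.15))"
```

```text
t 11.85 tcp [ 0.4606 -0.2466  0.232 ] F [ 0.26  0.67 -0.87] w 0.01
[[0.0, 0.29, -0.96], [0.0, -0.96, -0.29], [-1.0, -0.0, -0.0]]
(0.56, 0, 0.231) tool cm [  0.18 -20.75 -16.62]
(0.595, 0.294, 0.15) tool cm [  8.36 -47.88 -28.43]
```

Emit:
{"api": "send_rows", "payload": {
  "series": [
    [0,0,-3.5,-2.3,0,0,0],
    [0,0,-7,-4.5,0,0,0],
    [0,0,-11,-7,0,0,0],
    [0,0,-15,-9.5,0,0,0],
    [0,0,-19,-12,0,0,0],
    [0,0,-23,-14.5,0,0,0],
    [0,0,-27,-17,0,0,0],
    [0,0,-31,-19,0,0,0]
  ]
}}

```text
time: 12.65
eef_pos: [0.5532, 0.107, 0.2313]
tcp_rot: [-1.268, 1.568, 2.166]
force: [0.6, -1.1, 0.3]
gripper_width: 0.005
```

```bash
python3 -c "
from h import *
delta((.595,.294,.15))"
```

```text
t 12.65 tcp [0.5532 0.107  0.2313] F [ 0.64 -1.11  0.31] w 0.0
[[-0.0, 0.29, -0.96], [0.0, -0.96, -0.29], [-1.0, -0.0, 0.0]]
(0.595, 0.294, 0.15) tool cm [  8.17 -16.68  -9.39]
```

Emit:
{"api": "send_rows", "payload": {
  "series": [
    [0,0,-3.5,-2,0,0,0],
    [0,0,-7,-4,0,0,0],
    [0,1,-10.5,-6,0,0,0],
    [0,3,-14,-8,0,0,0],
    [0,6,-16.7,-9.4,0,0,0],
    [0,8.2,-16.7,-9.4,0,0,0],
    [0,8.2,-16.7,-9.4,0,0,0],
    [0,8.2,-16.7,-9.4,0,0,0]
  ]
}}

```text
time: 13.45
eef_pos: [0.5947, 0.2939, 0.149]
tcp_rot: [-0.752, 1.567, 2.681]
force: [0.6, -0.3, 0.4]
gripper_width: 0.007
```

Run:
```python
from h import *
delta((.595,.294,.069))
p,_=viewer.read_camera("wrist"); m=viewer.camera_model("wrist")
K=np.array(m["camera_matrix"]);V=np.array(m["view"])
q=p[:,:,::-1].copy()
c=(V@np.array([.595,.294,.052,1]))[:3]; th=np.arctan2(np.hypot(c[0],c[1]),c[2]);r=c[:2]/np.hypot(c[0],c[1])*th
u=K[0,0]*r[0]+K[0,2];v=K[1,1]*r[1]+K[1,2];print(u,v)
cv2.drawMarker(q,(int(u),int(v)),(255,0,255),0,12,1)
cv2.imwrite("pics/w4.png",cv2.resize(q[130:290,200:360],(640,600)))
```

```text
t 13.45 tcp [0.5947 0.2939 0.149 ] F [ 0.58 -0.25  0.41] w 0.01
[[-0.0, 0.29, -0.96], [0.0, -0.96, -0.29], [-1.0, -0.0, 0.0]]
(0.595, 0.294, 0.069) tool cm [ 8.    0.02 -0.05]
283.2617053389412 220.19964194198693
```

View pics/w4.png

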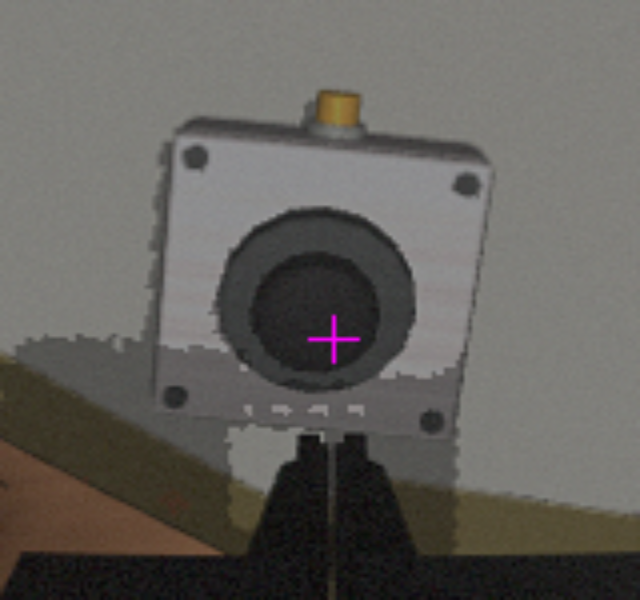

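The cap centre is at (315,312), so the marker is off by about 5.5 mm (up) and 3.6 mm (left). Correct, go down to just above the cap, then press.

Emit:
{"api": "send_rows", "payload": {
  "series": [
    [0,1,-0.35,-0.5,0,0,0],
    [0,3,-0.35,-0.5,0,0,0],
    [0,5,-0.35,-0.5,0,0,0],
    [0,6.5,-0.35,-0.5,0,0,0],
    [0,7.5,-0.35,-0.5,0,0,0],
    [0,7.6,-0.35,-0.5,0,0,0],
    [0,7.6,-0.35,-0.5,0,0,0],
    [0,7.6,-0.35,-0.5,0,0,0]
  ]
}}

```text
time: 14.3
eef_pos: [0.5993, 0.2989, 0.075]
tcp_rot: [-1.737, 1.568, 1.697]
force: [0.3, 0.0, -1.1]
gripper_width: 0.008
```

Emit:
{"api": "send_rows", "payload": {
  "series": [
    [0,0.2,0,0,0,0,0],
    [0,0.4,0,0,0,0,0],
    [0,0.6,0,0,0,0,0],
    [0,0.8,0,0,0,0,0],
    [0,0.95,0,0,0,0,0],
    [0,0.95,0,0,0,0,0],
    [0,0.95,0,0,0,0,0]
  ]
}}

```text
time: 15.0
eef_pos: [0.5994, 0.2989, 0.0656]
tcp_rot: [-1.796, 1.568, 1.637]
force: [-0.7, 0.8, 2.5]
gripper_width: 0.005
```

Emit:
{"api": "send_rows", "payload": {
  "series": [
    [0,0.1,0,0,0,0,0],
    [0,0.2,0,0,0,0,0],
    [0,0.3,0,0,0,0,0],
    [0,0.35,0,0,0,0,0],
    [0,0.35,0,0,0,0,0],
    [0,0.35,0,0,0,0,0]
  ]
}}

```text
time: 15.6
eef_pos: [0.5994, 0.299, 0.0632]
tcp_rot: [-1.972, 1.568, 1.461]
force: [-3.1, -1.1, 12.8]
gripper_width: 0.007
```

12.8 N exceeds the 4 N spring, so the button is at its stop. Release.

Emit:
{"api": "send_rows", "payload": {
  "series": [
    [0,0,0,0,0,0,0],
    [0,-0.5,0,0,0,0,0],
    [0,-2,0,0,0,0,0],
    [0,-5,0,0,0,0,0],
    [0,-9,0,0,0,0,0],
    [0,-13,0,0,0,0,0],
    [0,-15,0,0,0,0,0],
    [0,-15,0,0,0,0,0]
  ]
}}

```text
time: 16.4
eef_pos: [0.6002, 0.2989, 0.2174]
tcp_rot: [-2.693, 1.563, 0.74]
force: [-0.8, -0.4, -0.2]
gripper_width: 0.002
```

Run:
```python
from h import *
delta()
t,d=viewer.read_camera("top"); t=t[:,:,::-1]; o=cv2.imread("pics/top1.png")
w,_=viewer.read_camera("wrist")
f=lambda a:cv2.resize(a[160:280,170:400],(400,209))
cv2.imwrite("pics/f.png",np.vstack([np.hstack([f(o),f(t)]),cv2.resize(w[:,:,::-1],(800,390))]))
```

```text
t 16.4 tcp [0.6002 0.2989 0.2174] F [-0.77 -0.38 -0.24] w 0.0
[[0.01, 0.29, -0.96], [0.01, -0.96, -0.29], [-1.0, -0.0, -0.01]]
```

View pics/f.png

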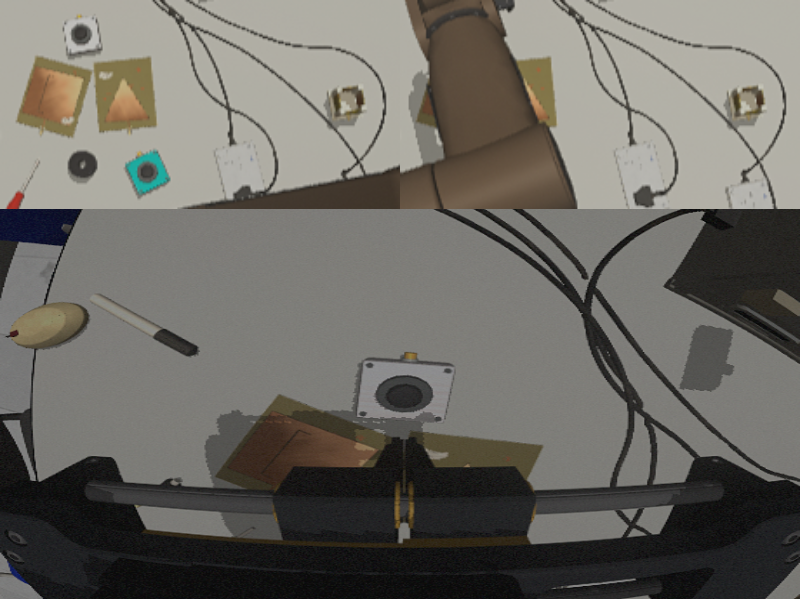

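The tower (346,100 → 746,100) and boards are where they were, and the arm is clear. I'll check the button height by depth, then hand in.

Run:
```python
from h import *
p,d=viewer.read_camera("wrist"); m=viewer.camera_model("wrist"); K=np.array(m["camera_matrix"])
iV=np.linalg.inv(m["view"])
for x,y in[(403,395),(400,392)]:
    u,v=x*560/800,(y-209)*420/390; r=np.array([(u-K[0,2])/K[0,0],(v-K[1,2])/K[1,1]]); th=np.hypot(*r)
    z=d[int(v),int(u)]; xy=r/th*np.tan(th)*z; print((iV@[*xy,z,1])[:3].round(4))
workorder.close_job()
```

```text
[0.5993 0.3    0.0528]
[0.6018 0.3029 0.0523]
the job is handed in; nothing more can be done
```

I completed all three steps in order and handed the job in at about 16.5 s of the 56 s allowed. No verdict is reported back.

- **Triangle board:** I held the closed fingertips about 25 mm above the middle of the copper triangle for over 2.4 s.
- **Tower:** I held them about 25 mm above the middle of the open top for over 2.4 s.
- **Trigger box:** I pressed the button to its stop, reading 12.8 N at the tool. The cap had gone down about 6 mm. I then backed off about 15 cm above it.

**Last checks:**
- The cap's depth reading was 52–53 mm, so the button is up again.
- Force on the tool was near zero.
- The tower and the visible parts of the front boards were where they started. The arm hid the spool, most of the triangle board and much of the patch board from the top camera. The attenuator was not checked either, but nothing I did came near those things.
- The top camera's estimates were about 4–6 mm off at the tower and the button. I corrected both from wrist-camera close-ups before going down.

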